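# Rock a seized timer relay out of its socket

### The job

The tall timer relay on the control-panel plate is stuck tight in its socket: work it loose, lift it out and put it down in the black parts tray without dropping it. The plate only lies on the bench and must stay where it is, and a straight pull lifts the plate before the relay lets go, so rock the relay to and fro across the rail, never leaning it more than about 12 degrees while its blades are in the socket, or they bend. Leave the short relay plugged in and the pliers and solder spool alone.

Things in the scene. Friction and masses are not known exactly. Their poses are not given: they have to be found in the camera images.
- timer: Timer relay, the TALLER of the two plug-in relays: grey block 34 mm (its x, across the rail) x 26 mm (y, along the rail) x 60 mm tall, about 75 g, round dial on top. Origin: centre of its underside (shoulder); z up. Blades stick out 14 mm below the shoulder in two rows at x = -11 and +11 mm, each row 6 (x) x 16 mm (y). Starts fully plugged into either socket, axes along the plate's.
- plain_relay: Short plug-in relay in the other socket: pale block 34 x 26 x 36 mm, same blades; origin and axes as for the timer. Stays plugged in.
- panel: Steel plate 210 (x) x 280 mm (y) on rubber feet, loose on the bench, 3.4 kg; about 25 N up at a socket starts to tip it. Origin: centre of the plate at bench height, z up. A DIN rail runs along its y at x = 0 and carries the two sockets, a power supply at its +y end (92 x 50 mm, centred y = +98, top 98 mm above the bench) and breakers at its -y end (y = -68 to -128, tops 83 mm up).
- socket_a (a point): Middle of the deck of the black socket at plate y = +30 mm, 46 mm above the bench; axes as the plate's. The relay's shoulder rests on the deck. Both sockets are alike: 74 mm (x) x 30 mm (y), deck 47 mm long in x, end terminals 37 mm up. Sprung contacts 3 to 12 mm below the deck pinch each blade row on its y sides; a row is released once it has risen about 11 mm.
- socket_b (a point): The same for the socket at plate y = -30 mm. Each blade row holds by about 20 to 30 N of friction, so both together hold more than tips or lifts the plate. Leaning the relay about its y (the rail's direction) slides one row up while the other holds as the pivot; with a light upward pull that takes 0.5 to 0.9 N m. A row stays where it was moved. Play in x: 1.5 mm each way.
- tray: Black open plastic parts tray, fixed to the bench, 170 mm (x) x 130 mm (y) outside, 30 mm high, walls and floor 4 mm thick, a small lip at each x end. Origin: centre of its underside, z up.
- solder_spool: Spool of solder standing on the bench, 52 mm across, 36 mm tall, origin at the centre of its underside. Leave alone.
- pliers: Pliers with yellow grips lying flat on the bench, about 150 mm long, 12 mm high, origin under the pivot, jaws towards its x. Leave alone.
There are look-alikes about, which are no part of the job. Of the things like the timer, leave any that is blue, orange or red; of the rest the larger one is meant.

How it is judged (in metres and radians):
On the way:
1. the timer relay is out of its socket, its blades clear of the deck (z of timer in the frame of panel above 0.062 m), for 0.1 s.
At the end, for the whole second after the job is handed in: The timer relay lies or stands at rest inside the tray (its origin within 80 mm of the tray's middle along x and 60 mm along y, below 70 mm), the plate is flat and within 12 mm of where it was, the short relay is still seated, and the pliers and spool are within 30 mm of where they were (x of timer in the frame of tray between -0.08 and 0.08 m and y of timer in the frame of tray between -0.06 and 0.06 m and height (world z) of timer between 0 and 0.07 m and linear speed of timer below 0.02 m/s and distance of panel from where it was at the start of the episode below 0.012 m and angle between panel's own z axis and vertical below 0.04 rad and z of plain_relay in the frame of panel below 0.05 m and angle between the z axis of plain_relay and the z axis of panel, either way round below 0.15 rad and distance of each of pliers, solder_spool from where it was at the start of the episode below 0.03 m); the robot touches nothing.
It fails at once if the plate is lifted or dragged more than 12 mm, or tipped more than 3 degrees (distance of panel from where it was at the start of the episode above 0.012 m or angle between panel's own z axis and vertical above 0.052 rad).
It fails at once if the timer relay leans more than 12.6 degrees while its blades are in the socket (angle between the z axis of timer and the z axis of panel, either way round above 0.22 rad and horizontal distance between timer and panel below 0.05 m and z of timer in the frame of panel below 0.054 m).
It fails at once if the timer relay falls (faster than 0.8 m/s with no finger on it) (linear speed of timer above 0.8 m/s and contact force between the fingers and timer below 0.05 N).
It fails at once if the short relay is pulled up or leaned over (not (z of plain_relay in the frame of panel below 0.05 m and angle between the z axis of plain_relay and the z axis of panel, either way round below 0.15 rad)).
It fails at once if the pliers or the spool are moved more than 30 mm (distance of any of pliers, solder_spool from where it was at the start of the episode above 0.03 m).
It also fails if it takes over 54 s, if anything falls off the work surface, if the arm or the gripper's body presses on something with over 40 N, if the wrist force passes 120 N, or if a joint passes its speed limit or range.

### The arm

A 6-joint arm with a two-finger parallel gripper is mounted at the origin on the work surface. World frame = base frame: x ahead of the robot, y to its left, z up, the work surface at z = 0. Lengths are in mm, angles in rad, forces in N, time in s.
With the tool pointing down it reaches from about 300 to 775 mm from the base axis. Payload 14.6 kg.
Tool frame: the origin (TCP) lies on the mounting face of the last link; the fingertips stand 199 mm ahead of it and the grasp point (between the pads) lies 180 mm ahead of it; z points along the fingers, y is the line along which they close (so a half turn about z gives the same grasp; the last joint's range is limited). The gripper opens to 94 mm and grips with 3 to 60 N. Pads are 16 mm wide; open, the fingers measure 119 mm over their backs; the gripper's body (75 mm by 177 mm) begins 78 mm behind the grasp point.
Start: joints at [1.169, 0.3, 1.521, -0, 1.321, -0.067], TCP at [180.717, 519.454, 404.646] pointing down, gripper open.
Joint ranges: [-3.03, 3.03], [-0.79, 2.21], [0.23, 2.52], [-1.04, 4.18], [0, 3.07], [-2.55, 2.55]. Speed limits (rad/s): [2.22, 2.22, 2.57, 3.14, 3.14, 3.14].

### API

Orientations are given as [roll, pitch, yaw] about the fixed x, y, z axes, in that order (R = Rz(yaw) Ry(pitch) Rx(roll)).
In Python, from cell import manip gives the robot as it stands. The module is installed in compiled form; this text tells all that it offers.
- The arm moves only by the shell command python3 -m creep 'ROWS' [FORCE]. ROWS is a JSON object of lists of equal length, an entry for each row: "slide": the shift along the world's x, y, z in cm, a list of three; "turn": the turn about the world's z in rad; "claw": the opening, from 0 (shut) to 1 (fully open). A call has 1 to 8 rows; each row shifts and turns the commanded pose from where the row before left it; what a row does not reach is not made up. A row lasts 1/8 s, in which the tool goes at most 62.5 mm and 10.7 degrees, less where a joint would pass 70% of its speed; a pose out of reach is approached as far as the arm can. A call with a gripper value outside its range is refused whole. The fingers move at their own pace and stop on an object; FORCE is the grip in N (left out, the last holds). Time passes only in rows, so rows that do not move let the fingers close. It gives the time, the measured TCP pose, the force, the opening and the grip force at its end, in the units of the state.
- manip.read_state(): the state, without advancing time (a new reading comes with each control period).
- manip.camera(name): name is "scene" or "top" or "wrist"; returns (picture, depth): 420x560x3 uint8, red, green, blue; 420x560 float32, mm along the optical axis (not along the pixel's ray), 0 where there is no reading.
- manip.calibration(name): a dict with "intrinsics" (3x3 intrinsics, pixels), "k1" (the pictures are not rectified: a ray, as slopes to the right and down, at radius r is drawn at 1 + k1 r^2 times it, then the intrinsics apply), "pose" (4x4, takes a point from camera to world coordinates). Camera axes: x right, y up, looking along -z (the intrinsics and any distortion apply to the point x, -y, -z); pixel columns grow to the right and rows downward; lengths in mm; the calibration is good to about 2 mm. A picture is of the moment at which its call begins: read the wrist's pose just before it. calibration takes no time and is no camera call; for the wrist camera it gives the pose at the moment of the call.
- manip.sign_off(): hands the job in; it is judged then, once.
Trained networks look in the newest picture that a camera, given by its name, has taken for a name from the list of things; names that differ only in an ending like _2 or _b are one class to them, and where a whole thing is asked for, a point or a joint stands for the part that bears it (a point fixed in the world has none). Each returns a list of dicts, best first, with "score" (0 to 1); they miss things now and then, are a little off and sometimes report something else, mostly with a low value. They report only what shows in the picture. A call takes as long as a camera call. They do not tell look-alikes from the thing itself.
- manip.cut_out(query, camera): "mask" (420x560 bool, what is visible of it) and "position" ([column, row] in pixels, amid what is visible of it).
The state is a dict: "clock": time; "joints": joint angles; "qd": joint speeds; "effort": joint torques, N m; "eef_pos": TCP position; "eef_rot": TCP orientation; "wrist_force": force on the tool from outside, world axes, zero at the start; "moment": the same for the moment, N m; "finger_gap": finger opening in mm; "finger_force": force on a finger pad.
Only numpy, scipy, OpenCV 4.12 (cv2) and the standard library are available. Lean on these libraries where they do the work, as an engineer would, in place of code of your own. Each camera call takes 0.05 s, during which the arm holds its last target. There are 200 camera calls.

## Working session

There is one attempt and no reset: what is moved stays moved. The work goes in short steps, Python scripts to look and compute and a shell command to move; the robot and the scene stay as the last step left them, time stands still between calls to the robot, and variables do not carry over. Pictures are saved under pics/ and viewed, at most 10 in all, crops included, and the job is handed in when it is done.

```bash
mkdir -p pics
cat > h.py <<'E'
import numpy as np, cv2
from cell import manip
def world(cam,pix,depth,cal=None):
    c=cal or manip.calibration(cam);K=np.array(c["intrinsics"],float)
    p=np.atleast_2d(np.array(pix,float))
    d=np.array([(p[:,0]-K[0,2])/K[0,0],(p[:,1]-K[1,2])/K[1,1]]).T
    u=d.copy()
    for _ in range(20): u=d/(1+c["k1"]*(u**2).sum(1,keepdims=True))
    z=np.atleast_1d(depth)
    P=np.c_[u[:,0]*z,-u[:,1]*z,-z,np.ones(len(z))]
    return (P@np.array(c["pose"]).T)[:,:3]
def cloud(cam,mask,dep,cal=None):
    v,u=np.nonzero(mask&(dep>0)); return world(cam,np.c_[u,v],dep[v,u],cal)
def save(n,im): cv2.imwrite(f"pics/{n}.png",im[:,:,::-1])
E
python3 - <<'E'
from h import *
out={}
for c in ["top","scene"]:
    im,d=manip.camera(c);save(c+"0",im);np.savez(f"{c}0.npz",im=im,d=d)
    for q in ["timer","plain_relay","panel","tray","solder_spool","pliers"]:
        for r in manip.cut_out(q,c)[:3]:
            P=cloud(c,r["mask"],d)
            if len(P)<5: continue
            print(c,q,round(r["score"],2),np.round(r["position"]),np.round(np.median(P,0)),np.round(np.percentile(P,2,0)),np.round(np.percentile(P,98,0)))
s=manip.read_state();print(s["clock"],s["eef_rot"],s["finger_gap"])
E
```

```text
top timer 0.71 [132. 247.] [444. 407.  74.] [425. 392.  15.] [462. 430.  80.]
top timer 0.62 [225. 212.] [512. 196. 107.] [494. 183.  19.] [532. 219. 111.]
top timer 0.58 [152. 210.] [514. 375.  74.] [497. 365.   5.] [532. 394.  80.]
top plain_relay 0.45 [256. 224.] [498. 140.  83.] [480. 126.  19.] [517. 157.  86.]
top panel 0.82 [244. 220.] [498. 168.  12.] [393.  30.   8.] [617. 305. 100.]
top tray 0.66 [399. 222.] [ 516. -204.    6.] [ 426. -269.    1.] [ 603. -131.   33.]
top solder_spool 0.65 [407. 161.] [ 649. -217.   37.] [ 628. -242.    2.] [ 673. -198.   40.]
top solder_spool 0.29 [255. 221.] [497. 139.  83.] [480. 126.  46.] [515. 154.  86.]
top pliers 0.74 [224. 212.] [511. 196. 107.] [494. 183.  49.] [528. 213. 111.]
top pliers 0.57 [385. 276.] [ 375. -172.   12.] [ 351. -235.    2.] [ 398. -103.   16.]
top pliers 0.37 [254. 224.] [497. 140.  83.] [482. 126.  77.] [513. 153.  87.]
scene timer 0.93 [359. 154.] [519. 375.  50.] [456. 364.   1.] [532. 428.  78.]
scene timer 0.84 [400. 173.] [617. 392.  42.] [606. 386.  15.] [628. 406.  59.]
scene timer 0.7 [340. 135.] [447. 406.  51.] [404. 393.   2.] [460. 430.  78.]
scene plain_relay 0.7 [276. 203.] [503. 133.  75.] [433. 124.  12.] [515. 172.  85.]
scene panel 0.57 [292. 214.] [532. 152.  13.] [392.  27.   9.] [616. 280.  99.]
scene tray 0.77 [134. 335.] [ 512. -202.    5.] [ 423. -270.    1.] [ 606. -133.   31.]
scene solder_spool 0.82 [181. 400.] [ 656. -224.   35.] [ 626. -247.    1.] [ 676. -197.   38.]
scene pliers 0.84 [102. 280.] [ 375. -182.    9.] [ 344. -244.   -1.] [ 399. -104.   13.]
0.7 [ 3.14159219e+00 -1.63381561e-05  2.80677284e+00] 94.03217475032173
```

View pics/top0.png

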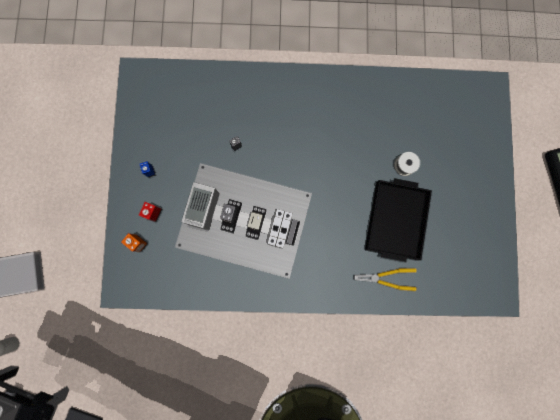

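View pics/scene0.png

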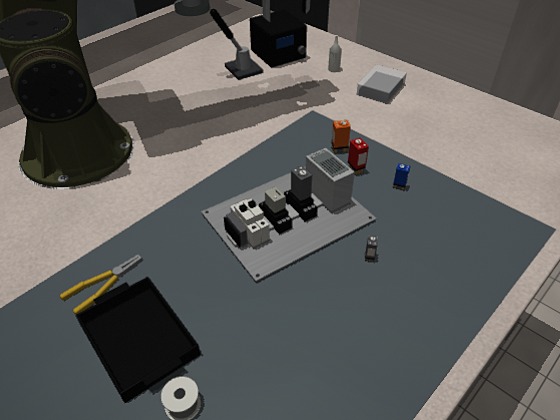

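The top view shows the lookalikes: orange (132,242), red (150,211) and blue (147,169) relays, a small grey one (236,144), and the tall grey relay in the socket (230,212). The pale short relay is at (256,222). By the description the target is the grey one at (230,212), in the socket beside the power supply. The scene view agrees, with the target at (301,182).

Run:
```python
from h import *
f=np.load("top0.npz");im,d=f["im"],f["d"]
P=cloud("top",np.ones(d.shape,bool),d)
near=np.hypot(P[:,0]-505,P[:,1]-168)<200
pl=P[near&(P[:,2]>6)&(P[:,2]<16)]
r=cv2.minAreaRect(pl[:,:2].astype(np.float32));print("plate",r,np.percentile(pl[:,2],[5,50,95]))
t=P[(np.hypot(P[:,0]-512,P[:,1]-196)<30)&(P[:,2]>103)]
print("timer",len(t),cv2.minAreaRect(t[:,:2].astype(np.float32)),t.mean(0))
t=P[(np.hypot(P[:,0]-498,P[:,1]-140)<28)&(P[:,2]>79)&(P[:,2]<90)]
print("plain",len(t),cv2.minAreaRect(t[:,:2].astype(np.float32)),t.mean(0))
save("crop",cv2.resize(im[150:290,160:330],None,fx=4,fy=4,interpolation=cv2.INTER_CUBIC))
```

```text
plate ((503.96221923828125, 172.86297607421875), (383.5638427734375, 382.005615234375), 88.783203125) [ 7.97048827 11.29465199 14.19508926]
timer 189 ((512.5492553710938, 197.90603637695312), (26.417634963989258, 33.43648147583008), 77.11439514160156) [512.23574504 197.62239301 107.76733944]
plain 179 ((498.4679870605469, 139.63284301757812), (25.725008010864258, 33.8403205871582), 76.13626098632812) [498.33989074 139.53539956  83.29008352]
```

View pics/crop.png

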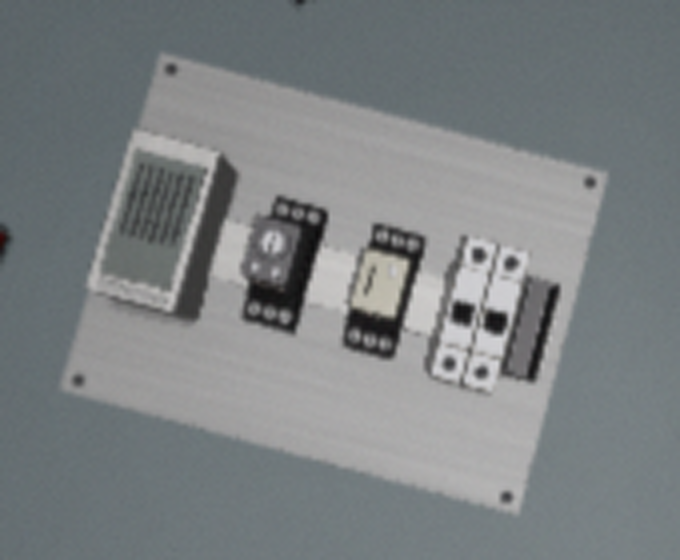

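The crop shows the grey dial-topped relay at crop (273,250), in the socket beside the power supply, with the pale relay at (380,283). The choice is confirmed. Next I move above it.

```bash
python3 -m creep '{"slide":[[4.1,-4.0,0],[4.1,-4.0,0],[4.1,-4.0,0],[4.1,-4.0,0],[4.2,-4.0,0],[4.2,-4.0,0],[4.2,-4.0,0],[4.1,-4.1,0]],"turn":[0.02,0.02,0.02,0.02,0.019,0,0,0],"claw":[0.45,0.45,0.45,0.45,0.45,0.45,0.45,0.45]}' 40
python3 -m creep '{"slide":[[0,0,0],[0,0,0]],"turn":[0,0],"claw":[0.45,0.45]}'
python3 - <<'E'
from h import *
s=manip.read_state();print(s["clock"],s["eef_pos"],s["eef_rot"],s["wrist_force"],s["moment"],s["finger_gap"])
cal=manip.calibration("wrist");im,d=manip.camera("wrist");save("w1",im);np.savez("w1.npz",im=im,d=d)
P=cloud("wrist",np.ones(d.shape,bool),d,cal)
for c,h in (((512,198),100),((498,140),78)):
    t=P[(np.hypot(P[:,0]-c[0],P[:,1]-c[1])<28)&(P[:,2]>h)&(P[:,2]<h+14)]
    if len(t)>9: print(len(t),cv2.minAreaRect(t[:,:2].astype(np.float32)),t.mean(0),np.percentile(t,[1,99],axis=0))
E
```

```text
clock: 1.7
eef_pos: [512.9, 196.9, 404.8]
eef_rot: [3.141, 0.0, 2.906]
wrist_force: [-0.1, 0.7, 0.8]
finger_gap: 42.3
finger_force: 0.0
clock: 1.95
eef_pos: [511.5, 198.7, 404.5]
eef_rot: [-3.142, -0.0, 2.905]
wrist_force: [-0.4, -1.0, -1.0]
finger_gap: 42.3
finger_force: 0.0
1.95 [511.47478928 198.65187169 404.50010719] [-3.14154346e+00 -4.36728104e-04  2.90548622e+00] [-0.44936622 -1.04151226 -1.02863786] [-0.005517    0.00369852  0.02461282] 42.3360472163965
1306 ((513.445556640625, 198.59921264648438), (25.48268699645996, 33.37928771972656), 76.39981079101562) [512.92384481 198.7078005  105.85879793] [[495.94203559 184.10325097 102.63211241]
 [530.69383338 213.01360978 109.22229971]]
1133 ((499.8774108886719, 140.30435180664062), (26.293319702148438, 34.20157241821289), 76.7448959350586) [499.51511455 140.62132574  81.196321  ] [[482.01454951 126.01408822  78.7427774 ]
 [517.29482732 155.22303047  82.8990814 ]]
```

View pics/w1.png

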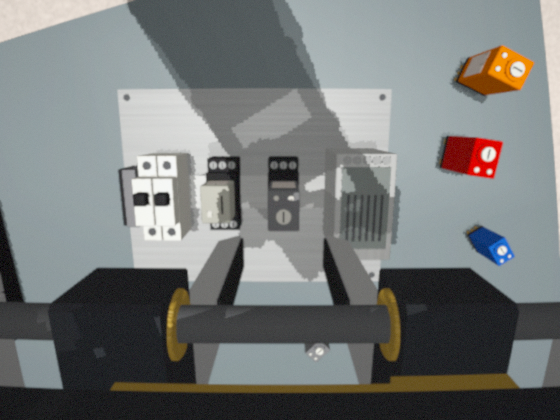

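The wrist view shows the timer at (284,195) between the short relay (217,200) and the power supply (365,200), with the fingers straddling its gap. The axes are aligned, so I descend.

```bash
python3 -m creep '{"slide":[[0.15,0,-2.5],[0,0,-3],[0,0,-3],[0,0,-2],[0,0,-1.5],[0,0,-0.9],[0,0,0],[0,0,0]],"turn":[0,0,0,0,0,0,0,0],"claw":[0.45,0.45,0.45,0.45,0.45,0.45,0.45,0.45]}' 40
python3 -m creep '{"slide":[[0,0,0],[0,0,0],[0,0,0],[0,0,0]],"turn":[0,0,0,0],"claw":[0.35,0.25,0.2,0.2]}' 40
python3 -c "
from h import *
s=manip.read_state();print(s['eef_pos'],s['wrist_force'],s['moment'],s['finger_gap'],s['finger_force'])
im,d=manip.camera('scene');save('s1',cv2.resize(im[120:260,200:400],None,fx=4,fy=4))"
```

```text
clock: 3.0
eef_pos: [513.3, 198.6, 276.3]
eef_rot: [3.141, 0.001, 2.906]
wrist_force: [-0.6, -0.5, 0.1]
finger_gap: 42.7
finger_force: 0.0
clock: 3.5
eef_pos: [513.3, 198.4, 276.0]
eef_rot: [3.141, 0.0, 2.906]
wrist_force: [-0.6, -0.9, 4.2]
finger_gap: 25.5
finger_force: 40.0
[513.28932293 198.39696103 275.96174427] [-0.63631659 -0.9042564   4.23261392] [-0.25049452  0.22141414 -0.03073567] 25.52405923214312 40.000285506248474
```

```bash
cat > st.py <<'E'
from h import *
s=manip.read_state();p=np.array(s["eef_pos"])-[513.3,198.4,276.0];a=np.radians(-13.5)
ex=np.array([np.cos(a),np.sin(a),0]);ey=np.array([-ex[1],ex[0],0])
F=np.array(s["wrist_force"]);M=np.array(s["moment"])
print("dx %.1f dy %.1f dz %.1f | Fx %.1f Fy %.1f Fz %.1f | My %.2f grip %.0f t %.2f"%(p@ex,p@ey,p[2],F@ex,F@ey,F[2],M@ey,s["finger_force"],s["clock"]))
E
python3 -m creep '{"slide":[[0.15,-0.036,0.03],[0.15,-0.036,0.03],[0.15,-0.036,0.03],[0,0,0]],"turn":[0,0,0,0],"claw":[0.2,0.2,0.2,0.2]}' 40; python3 st.py
```

```text
clock: 4.05
eef_pos: [516.2, 198.1, 276.0]
eef_rot: [-3.14, -0.008, 2.906]
wrist_force: [-22.2, 4.5, 12.6]
finger_gap: 25.7
finger_force: 40.0
dx 2.9 dy 0.4 dz -0.0 | Fx -22.6 Fy -0.8 Fz 12.6 | My 4.55 grip 40 t 4.05
```

```bash
python3 -m creep '{"slide":[[0,0,0.08],[0,0,0.08],[0,0,0]],"turn":[0,0,0],"claw":[0.2,0.2,0.2]}' 40; python3 st.py
python3 - <<'E'
from h import *
im,d=manip.camera('scene');save('s2',np.hstack([cv2.imread('pics/s1.png')[:,:,::-1][:480,200:600],cv2.resize(im[120:260,200:400],None,fx=4,fy=4)[:480,200:600]]))
E
```

```text
clock: 4.42
eef_pos: [516.1, 198.1, 276.0]
eef_rot: [-3.14, -0.008, 2.906]
wrist_force: [-14.7, 6.1, -6.0]
finger_gap: 25.7
finger_force: 40.0
dx 2.8 dy 0.3 dz 0.0 | Fx -15.7 Fy 2.5 Fz -6.0 | My 3.16 grip 40 t 4.42
```

View pics/s2.png

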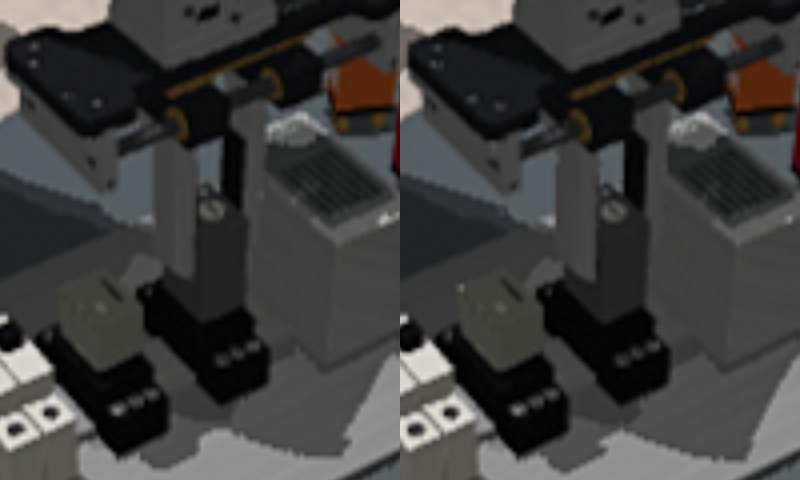

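The left view is from before the rock and the right one from after: the timer leans a few degrees, while the plate and short relay haven't moved. I keep leaning, using the force readings.

```bash
python3 -m creep '{"slide":[[0.14,-0.033,0.03],[0.14,-0.033,0.03],[0,0,0]],"turn":[0,0,0],"claw":[0.2,0.2,0.2]}' 40; python3 st.py
```

```text
clock: 4.85
eef_pos: [518.6, 197.6, 276.4]
eef_rot: [-3.139, -0.01, 2.906]
wrist_force: [-19.1, 6.9, -3.3]
finger_gap: 26.1
finger_force: 40.0
dx 5.3 dy 0.4 dz 0.4 | Fx -20.2 Fy 2.2 Fz -3.3 | My 4.28 grip 40 t 4.85
```

```bash
python3 - <<'E'
t=open('st.py').read()
t=t.replace('p=np.array(s["eef_pos"])-[513.3,198.4,276.0]','r=s["eef_rot"];from_=__import__("scipy.spatial.transform",fromlist=["Rotation"]).Rotation.from_euler("xyz",r);p=np.array(s["eef_pos"])+from_.apply([0,0,180])-[513.3,198.4,96.0]')
open('st.py','w').write(t)
E
python3 st.py
python3 -m creep '{"slide":[[0.14,-0.033,0.04],[0.14,-0.033,0.04],[0,0,0]],"turn":[0,0,0],"claw":[0.2,0.2,0.2]}' 40; python3 st.py
```

```text
dx 3.5 dy -0.0 dz 0.4 | Fx -20.2 Fy 2.2 Fz -3.3 | My 4.28 grip 40 t 4.85
clock: 5.22
eef_pos: [521.5, 196.7, 276.6]
eef_rot: [-3.139, -0.01, 2.906]
wrist_force: [-16.1, 5.9, -10.2]
finger_gap: 25.5
finger_force: 40.0
dx 6.5 dy -0.3 dz 0.6 | Fx -17.0 Fy 1.9 Fz -10.2 | My 3.44 grip 40 t 5.22
```

```bash
python3 -m creep '{"slide":[[0.13,-0.031,0.02],[0.13,-0.031,0.02],[0,0,0]],"turn":[0,0,0],"claw":[0.2,0.2,0.2]}' 40; python3 st.py
cat > lean.py <<'E'
# lean of the timer from the scene picture: fit of its +x face / visible cloud
from h import *
im,d=manip.camera("scene");P=cloud("scene",np.ones(d.shape,bool),d)
a=np.radians(-13.5);ex=np.array([np.cos(a),np.sin(a)]);ey=np.array([-ex[1],ex[0]])
o=np.array([513.2,198.6]);q=np.c_[(P[:,:2]-o)@ex,(P[:,:2]-o)@ey,P[:,2]]
m=(abs(q[:,1])<10)&(q[:,2]>56)&(q[:,2]<100)&(q[:,0]>5)&(q[:,0]<40)
f=q[m];z=f[:,2]
for _ in range(3):
    k=np.polyfit(f[:,2],f[:,0],1);e=f[:,0]-np.polyval(k,f[:,2]);f=f[abs(e)<max(2,1.5*e.std())]
print("lean deg %.1f face x at deck %.1f n %d"%(np.degrees(np.arctan(k[0])),np.polyval(k,46),len(f)))
b=np.hypot(P[:,0]-506,P[:,1]-172)<175
pl=(b&(P[:,2]>2)&(P[:,2]<22)&(abs((P[:,:2]-o)@ex)>55)&(abs((P[:,:2]-o)@ex)<95)&(abs((P[:,:2]-[506,169])@ey)<120))
A=np.c_[P[pl][:,:2]-[506,169],np.ones(pl.sum())];c=np.linalg.lstsq(A,P[pl][:,2],rcond=None)[0];print("plate tilt",c.round(3))
E
python3 lean.py
```

```text
clock: 5.6
eef_pos: [524.1, 195.9, 276.6]
eef_rot: [-3.138, -0.01, 2.906]
wrist_force: [-13.7, 4.4, -14.1]
finger_gap: 25.7
finger_force: 40.0
dx 9.3 dy -0.6 dz 0.6 | Fx -14.4 Fy 1.1 Fz -14.1 | My 2.90 grip 40 t 5.60
lean deg 2.8 face x at deck 18.7 n 138
plate tilt [-0.0000e+00  1.0000e-03  1.1039e+01]
```

```bash
python3 lean.py
python3 - <<'E'
from h import *
im,d=manip.camera('scene');save('s3',np.hstack([cv2.imread('pics/s1.png')[:,:,::-1][:480,200:600],cv2.resize(im[120:260,200:400],None,fx=4,fy=4)[:480,200:600]]))
E
```

```text
lean deg 2.3 face x at deck 19.0 n 130
plate tilt [-1.0000e-03  1.0000e-03  1.1105e+01]
```

View pics/s3.png

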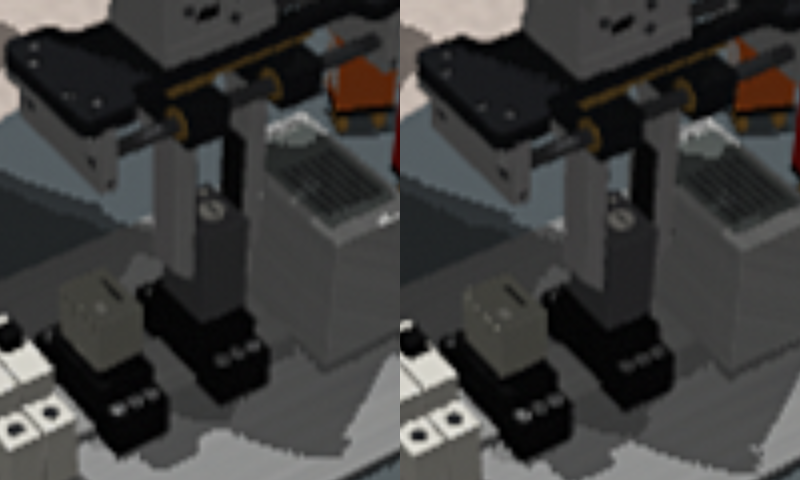

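The right view shows the whole plate shifted a few pixels with the relay: I've dragged it slightly, because the upward pull reduced its friction. I'll unload, measure the drag and regrip higher, which gives more lever and less pad twist resistance.

```bash
python3 -m creep '{"slide":[[0,0,-0.08],[0,0,0],[0,0,0]],"turn":[0,0,0],"claw":[0.3,0.4,0.4]}' 40; python3 st.py
cat > drag.py <<'E'
# plate shift vs. first scene picture, from plate patches clear of arm (mm in plate axes, at z~50)
from h import *
g0=cv2.cvtColor(np.load("scene0.npz")["im"],cv2.COLOR_RGB2GRAY);d0=np.load("scene0.npz")["d"]
im,d=manip.camera("scene");g=cv2.cvtColor(im,cv2.COLOR_RGB2GRAY)
a=np.radians(-13.5);ex=np.array([np.cos(a),np.sin(a)]);ey=np.array([-ex[1],ex[0]])
cal=manip.calibration("scene");U=4
for n,(x0,y0,x1,y1) in dict(breakers=(224,196,270,244),corner=(246,262,270,284),plain=(264,185,292,230)).items():
    T=cv2.resize(g0[y0:y1,x0:x1],None,fx=U,fy=U,interpolation=cv2.INTER_CUBIC);S=cv2.resize(g[y0-8:y1+8,x0-8:x1+8],None,fx=U,fy=U,interpolation=cv2.INTER_CUBIC)
    R=cv2.matchTemplate(S,T,cv2.TM_CCOEFF_NORMED);_,v,_,m=cv2.minMaxLoc(R)
    s=np.array(m)/U-8;c=np.array([(x0+x1)/2,(y0+y1)/2]);z=np.median(d0[y0:y1,x0:x1])
    J=np.array([(world("scene",c+e,z,cal)-world("scene",c,z,cal))[0] for e in ([1,0],[0,1])])
    # horizontal motion: solve for world (x,y) giving that pixel shift
    V=-np.array(cal["pose"])[:3,2];w=s@J;w=w-V*(w[2]/V[2]) ;print(n,"px",s,"score %.2f"%v,"x %.1f y %.1f mm"%(w[:2]@ex,w[:2]@ey))
E
python3 drag.py; python3 lean.py
```

```text
clock: 6.12
eef_pos: [526.1, 195.4, 279.5]
eef_rot: [3.141, 0.001, 2.906]
wrist_force: [-0.6, 0.5, -0.1]
finger_gap: 37.2
finger_force: 0.0
dx 13.3 dy 0.1 dz 3.5 | Fx -0.7 Fy 0.3 Fz -0.1 | My -0.02 grip 0 t 6.12
breakers px [1.  1.5] score 0.91 x 4.3 y -0.6 mm
corner px [0.75 1.75] score 0.99 x 4.5 y -1.3 mm
plain px [1.  1.5] score 0.80 x 4.5 y -0.7 mm
lean deg 2.1 face x at deck 19.0 n 128
plate tilt [-1.0000e-03  1.0000e-03  1.1065e+01]
```

```bash
python3 -m creep '{"slide":[[-0.42,0.1,0.6],[0,0,0.45],[0,0,0],[0,0,0],[0,0,0],[0,0,0]],"turn":[0,0,0,0,0,0],"claw":[0.4,0.4,0.4,0.3,0.2,0.2]}' 30;python3 st.py
python3 -m creep '{"slide":[[-0.2,0.047,0.03],[-0.2,0.047,0.03],[0,0,0]],"turn":[0,0,0],"claw":[0.2,0.2,0.2]}' 30; python3 st.py; python3 lean.py; python3 drag.py
```

```text
clock: 6.98
eef_pos: [521.7, 196.2, 289.6]
eef_rot: [-3.141, -0.0, 2.906]
wrist_force: [-2.0, -3.7, 2.6]
finger_gap: 26.0
finger_force: 30.0
dx 8.7 dy -0.3 dz 13.6 | Fx -1.1 Fy -4.0 Fz 2.6 | My 0.04 grip 30 t 6.97
clock: 7.35
eef_pos: [518.2, 197.0, 290.0]
eef_rot: [3.142, 0.003, 2.906]
wrist_force: [9.2, -4.3, -6.0]
finger_gap: 25.9
finger_force: 30.0
dx 5.6 dy -0.2 dz 14.0 | Fx 9.9 Fy -2.0 Fz -6.0 | My -2.16 grip 30 t 7.35
lean deg 0.1 face x at deck 18.4 n 130
plate tilt [-1.0000e-03  1.0000e-03  1.1093e+01]
breakers px [1.  1.5] score 0.92 x 4.3 y -0.6 mm
corner px [0.75 1.75] score 0.99 x 4.5 y -1.3 mm
plain px [1.  1.5] score 0.81 x 4.5 y -0.7 mm
```

```bash
python3 -m creep '{"slide":[[-0.2,0.047,0],[-0.2,0.047,0],[0,0,0]],"turn":[0,0,0],"claw":[0.2,0.2,0.2]}' 30; python3 st.py; python3 lean.py; python3 drag.py
```

```text
clock: 7.82
eef_pos: [514.3, 197.9, 290.3]
eef_rot: [3.141, 0.003, 2.906]
wrist_force: [8.8, -6.1, -4.2]
finger_gap: 25.7
finger_force: 30.0
dx 1.7 dy -0.2 dz 14.3 | Fx 10.0 Fy -3.9 Fz -4.2 | My -2.14 grip 30 t 7.83
lean deg -2.5 face x at deck 18.1 n 132
plate tilt [-0.     0.    11.056]
breakers px [1.  1.5] score 0.92 x 4.3 y -0.6 mm
corner px [0.75 1.75] score 0.99 x 4.5 y -1.3 mm
plain px [1.  1.5] score 0.81 x 4.5 y -0.7 mm
```

```bash
python3 -m creep '{"slide":[[-0.2,0.047,0.02],[-0.2,0.047,0.02],[-0.1,0.023,0.02],[0,0,0]],"turn":[0,0,0,0],"claw":[0.2,0.2,0.2,0.2]}' 30; python3 st.py; python3 lean.py; python3 drag.py
```

```text
clock: 8.43
eef_pos: [509.4, 199.0, 290.7]
eef_rot: [3.141, 0.003, 2.906]
wrist_force: [11.0, -4.2, -6.6]
finger_gap: 25.6
finger_force: 30.0
dx -3.3 dy -0.2 dz 14.7 | Fx 11.7 Fy -1.5 Fz -6.6 | My -2.58 grip 30 t 8.43
lean deg -5.2 face x at deck 17.7 n 148
plate tilt [-0.0000e+00  1.0000e-03  1.1054e+01]
breakers px [1.  1.5] score 0.92 x 4.3 y -0.6 mm
corner px [0.75 1.75] score 0.99 x 4.5 y -1.3 mm
plain px [1.  1.5] score 0.81 x 4.5 y -0.7 mm
```

```bash
python3 -m creep '{"slide":[[-0.2,0.047,0.02],[0,0,0]],"turn":[0,0],"claw":[0.2,0.2]}' 30; python3 st.py; python3 lean.py
python3 -m creep '{"slide":[[0.2,-0.047,0.02],[0.2,-0.047,0.02],[0.2,-0.047,0.03],[0.2,-0.047,0.03],[0,0,0]],"turn":[0,0,0,0,0],"claw":[0.2,0.2,0.2,0.2,0.2]}' 30; python3 st.py; python3 lean.py;python3 drag.py
```

```text
clock: 8.78
eef_pos: [507.5, 199.5, 291.0]
eef_rot: [3.141, 0.004, 2.906]
wrist_force: [12.4, -6.0, -7.2]
finger_gap: 25.9
finger_force: 30.0
dx -5.3 dy -0.3 dz 15.0 | Fx 13.5 Fy -2.9 Fz -7.2 | My -2.66 grip 30 t 8.78
lean deg -5.2 face x at deck 16.6 n 144
plate tilt [-0.     0.    11.031]
clock: 9.45
eef_pos: [513.7, 198.5, 291.0]
eef_rot: [-3.14, -0.005, 2.906]
wrist_force: [-10.2, 1.8, 0.0]
finger_gap: 25.8
finger_force: 30.0
dx -0.6 dy -0.1 dz 15.0 | Fx -10.3 Fy -0.6 Fz 0.0 | My 2.30 grip 30 t 9.45
lean deg -3.3 face x at deck 18.1 n 138
plate tilt [-1.0000e-03  1.0000e-03  1.1075e+01]
breakers px [1.  1.5] score 0.92 x 4.3 y -0.6 mm
corner px [0.75 1.75] score 0.99 x 4.5 y -1.3 mm
plain px [1.  1.5] score 0.81 x 4.5 y -0.7 mm
```

```bash
python3 -m creep '{"slide":[[0.1,-0.023,0.06],[0.2,-0.047,0.05],[0.2,-0.047,0.05],[0.2,-0.047,0.04],[0,0,0]],"turn":[0,0,0,0,0],"claw":[0.2,0.2,0.2,0.2,0.2]}' 30; python3 st.py; python3 lean.py;python3 drag.py
```

```text
clock: 10.18
eef_pos: [520.5, 196.8, 291.9]
eef_rot: [-3.139, -0.007, 2.906]
wrist_force: [-10.1, 1.7, -8.5]
finger_gap: 25.5
finger_force: 30.0
dx 6.1 dy -0.3 dz 15.9 | Fx -10.2 Fy -0.7 Fz -8.5 | My 2.09 grip 30 t 10.18
lean deg 1.1 face x at deck 18.7 n 141
plate tilt [-1.0000e-03  1.0000e-03  1.1114e+01]
breakers px [1.  1.5] score 0.92 x 4.3 y -0.6 mm
corner px [0.75 1.75] score 0.99 x 4.5 y -1.3 mm
plain px [1.  1.5] score 0.81 x 4.5 y -0.7 mm
```

```bash
python3 -m creep '{"slide":[[0.2,-0.047,0.03],[0.2,-0.047,0.03],[0.2,-0.047,0.03],[0.1,-0.023,0.02],[0,0,0]],"turn":[0,0,0,0,0],"claw":[0.2,0.2,0.2,0.2,0.2]}' 30; python3 st.py; python3 lean.py;python3 drag.py
```

```text
clock: 10.9
eef_pos: [527.3, 195.2, 292.5]
eef_rot: [-3.139, -0.009, 2.906]
wrist_force: [-11.8, 2.5, -10.8]
finger_gap: 25.6
finger_force: 30.0
dx 12.8 dy -0.3 dz 16.5 | Fx -12.0 Fy -0.3 Fz -10.8 | My 2.51 grip 30 t 10.90
lean deg 5.0 face x at deck 19.4 n 126
plate tilt [-1.0000e-03  1.0000e-03  1.1068e+01]
breakers px [1.  1.5] score 0.91 x 4.3 y -0.6 mm
corner px [0.75 1.75] score 0.99 x 4.5 y -1.3 mm
plain px [1.  1.5] score 0.81 x 4.5 y -0.7 mm
```

```bash
python3 -m creep '{"slide":[[0.15,-0.035,0.01],[0,0,0],[-0.2,0.047,0.0],[-0.2,0.047,0.02],[-0.2,0.047,0.03],[-0.2,0.047,0.04],[-0.2,0.047,0.04],[0,0,0]],"turn":[0,0,0,0,0,0,0,0],"claw":[0.2,0.2,0.2,0.2,0.2,0.2,0.2,0.2]}' 30; python3 st.py; python3 lean.py;python3 drag.py
```

```text
clock: 12.0
eef_pos: [519.5, 196.8, 293.7]
eef_rot: [-3.139, -0.004, 2.906]
wrist_force: [0.6, 1.2, -31.1]
finger_gap: 25.8
finger_force: 30.0
dx 5.6 dy -0.6 dz 17.7 | Fx 0.3 Fy 1.4 Fz -31.1 | My -0.30 grip 30 t 12.00
lean deg 5.0 face x at deck 12.1 n 123
plate tilt [-0.0000e+00  4.0000e-03  1.1508e+01]
breakers px [-0.25  0.25] score 0.91 x 0.3 y -0.7 mm
corner px [0.75 0.  ] score 0.99 x 0.7 y 1.1 mm
plain px [-0.5  0. ] score 0.80 x -0.5 y -0.8 mm
```

```bash
python3 -m creep '{"slide":[[0,0,-0.12],[0,0,-0.1],[0,0,0]],"turn":[0,0,0],"claw":[0.2,0.2,0.2]}' 30; python3 st.py; python3 lean.py;python3 drag.py
```

```text
clock: 12.48
eef_pos: [519.7, 196.8, 293.1]
eef_rot: [-3.14, -0.003, 2.906]
wrist_force: [-4.1, 0.4, -27.3]
finger_gap: 25.8
finger_force: 30.0
dx 6.1 dy -0.4 dz 17.1 | Fx -4.1 Fy -0.6 Fz -27.3 | My 0.83 grip 30 t 12.47
lean deg 4.6 face x at deck 12.7 n 125
plate tilt [-1.0000e-03  2.0000e-03  1.1071e+01]
breakers px [-0.25  0.25] score 0.91 x 0.3 y -0.7 mm
corner px [1. 0.] score 0.99 x 1.0 y 1.5 mm
plain px [-0.25  0.  ] score 0.80 x -0.3 y -0.4 mm
```

```bash
python3 -m creep '{"slide":[[0,0,-0.1],[0,0,-0.07],[0,0,0]],"turn":[0,0,0],"claw":[0.2,0.2,0.2]}' 30; python3 st.py; python3 lean.py;python3 drag.py
```

```text
clock: 12.95
eef_pos: [519.8, 196.7, 292.9]
eef_rot: [-3.141, -0.002, 2.906]
wrist_force: [-10.1, -2.2, -11.1]
finger_gap: 25.7
finger_force: 30.0
dx 6.5 dy -0.3 dz 16.9 | Fx -9.3 Fy -4.5 Fz -11.1 | My 1.77 grip 30 t 12.95
lean deg 5.1 face x at deck 12.7 n 126
plate tilt [-1.0000e-03  0.0000e+00  1.1128e+01]
breakers px [-0.25  0.25] score 0.91 x 0.3 y -0.7 mm
corner px [1. 0.] score 0.99 x 1.0 y 1.5 mm
plain px [-0.25  0.  ] score 0.80 x -0.3 y -0.4 mm
```

```bash
python3 -m creep '{"slide":[[-0.2,0.047,0],[-0.2,0.047,0],[-0.2,0.047,0],[0,0,0]],"turn":[0,0,0,0],"claw":[0.2,0.2,0.2,0.2]}' 30; python3 st.py; python3 lean.py;python3 drag.py
```

```text
clock: 13.55
eef_pos: [515.0, 197.9, 293.8]
eef_rot: [3.14, 0.005, 2.906]
wrist_force: [5.2, -4.6, -14.0]
finger_gap: 25.5
finger_force: 30.0
dx 2.6 dy 0.1 dz 17.8 | Fx 6.2 Fy -3.3 Fz -14.0 | My -1.46 grip 30 t 13.55
lean deg 2.9 face x at deck 12.1 n 131
plate tilt [-1.0000e-03  1.0000e-03  1.1133e+01]
breakers px [-0.25  0.25] score 0.91 x 0.3 y -0.7 mm
corner px [1. 0.] score 0.99 x 1.0 y 1.5 mm
plain px [-0.5  0. ] score 0.80 x -0.5 y -0.8 mm
```

```bash
python3 -m creep '{"slide":[[-0.2,0.047,-0.02],[-0.2,0.047,0],[-0.2,0.047,0.02],[0,0,0]],"turn":[0,0,0,0],"claw":[0.2,0.2,0.2,0.2]}' 30; python3 st.py; python3 lean.py;python3 drag.py
```

```text
clock: 14.15
eef_pos: [509.3, 199.3, 294.8]
eef_rot: [3.139, 0.007, 2.906]
wrist_force: [6.6, -4.9, -8.1]
finger_gap: 25.4
finger_force: 30.0
dx -2.8 dy 0.4 dz 18.8 | Fx 7.6 Fy -3.2 Fz -8.1 | My -1.64 grip 30 t 14.15
lean deg -1.0 face x at deck 11.6 n 133
plate tilt [-0.0000e+00  1.0000e-03  1.1103e+01]
breakers px [-0.25  0.25] score 0.92 x 0.3 y -0.7 mm
corner px [1. 0.] score 0.99 x 1.0 y 1.5 mm
plain px [-0.5  0. ] score 0.80 x -0.5 y -0.8 mm
```

```bash
python3 -m creep '{"slide":[[-0.2,0.047,0.03],[-0.2,0.047,0.03],[-0.2,0.047,0.03],[-0.1,0.023,0.02],[0,0,0]],"turn":[0,0,0,0,0],"claw":[0.2,0.2,0.2,0.2,0.2]}' 30; python3 st.py; python3 lean.py;python3 drag.py
```

```text
clock: 14.88
eef_pos: [502.4, 200.9, 295.7]
eef_rot: [3.139, 0.007, 2.906]
wrist_force: [8.5, -5.0, -10.7]
finger_gap: 26.1
finger_force: 30.0
dx -9.9 dy 0.3 dz 19.7 | Fx 9.4 Fy -2.9 Fz -10.7 | My -2.05 grip 30 t 14.88
lean deg -5.0 face x at deck 10.8 n 144
plate tilt [-1.0000e-03  1.0000e-03  1.1103e+01]
breakers px [-0.25  0.25] score 0.92 x 0.3 y -0.7 mm
corner px [0.75 0.  ] score 0.99 x 0.7 y 1.1 mm
plain px [-0.5  0. ] score 0.80 x -0.5 y -0.8 mm
```

```bash
python3 -m creep '{"slide":[[0.2,-0.047,0],[0.2,-0.047,0],[0.2,-0.047,0],[0.2,-0.047,0],[0,0,0]],"turn":[0,0,0,0,0],"claw":[0.2,0.2,0.2,0.2,0.2]}' 30; python3 st.py; python3 lean.py;python3 drag.py
```

```text
clock: 15.6
eef_pos: [509.1, 199.7, 295.3]
eef_rot: [3.14, 0.0, 2.906]
wrist_force: [-9.5, -1.0, 3.9]
finger_gap: 25.7
finger_force: 30.0
dx -4.3 dy 0.5 dz 19.3 | Fx -9.0 Fy -3.2 Fz 3.9 | My 1.93 grip 30 t 15.60
lean deg -1.5 face x at deck 11.5 n 137
plate tilt [-1.0000e-03  0.0000e+00  1.1061e+01]
breakers px [-0.25  0.25] score 0.92 x 0.3 y -0.7 mm
corner px [1. 0.] score 0.99 x 1.0 y 1.5 mm
plain px [-0.5  0. ] score 0.80 x -0.5 y -0.8 mm
```

Fz turned positive, meaning I'm pushing down. I add pull and carry on.

```bash
python3 -m creep '{"slide":[[0,0,0.1],[0.2,-0.047,0.05],[0.2,-0.047,0.05],[0.2,-0.047,0.05],[0,0,0]],"turn":[0,0,0,0,0],"claw":[0.2,0.2,0.2,0.2,0.2]}' 30; python3 st.py; python3 lean.py;python3 drag.py
```

```text
clock: 16.32
eef_pos: [514.7, 198.3, 296.2]
eef_rot: [-3.141, -0.003, 2.906]
wrist_force: [-8.9, 1.0, -7.6]
finger_gap: 26.0
finger_force: 30.0
dx 0.9 dy 0.2 dz 20.2 | Fx -8.9 Fy -1.1 Fz -7.6 | My 2.04 grip 30 t 16.32
lean deg 1.4 face x at deck 12.2 n 136
plate tilt [-1.0000e-03  1.0000e-03  1.1086e+01]
breakers px [-0.25  0.25] score 0.91 x 0.3 y -0.7 mm
corner px [1. 0.] score 0.99 x 1.0 y 1.5 mm
plain px [-0.5  0. ] score 0.81 x -0.5 y -0.8 mm
```

```bash
python3 -m creep '{"slide":[[0.2,-0.047,0.04],[0.2,-0.047,0.04],[0.2,-0.047,0.04],[0,0,0]],"turn":[0,0,0,0],"claw":[0.2,0.2,0.2,0.2]}' 30; python3 st.py; python3 lean.py;python3 drag.py
```

```text
clock: 16.92
eef_pos: [520.6, 196.8, 296.9]
eef_rot: [-3.141, -0.003, 2.906]
wrist_force: [-8.0, -0.1, -12.1]
finger_gap: 25.7
finger_force: 30.0
dx 6.9 dy 0.1 dz 20.9 | Fx -7.7 Fy -2.0 Fz -12.1 | My 1.80 grip 30 t 16.93
lean deg 5.7 face x at deck 12.6 n 126
plate tilt [-1.0000e-03  1.0000e-03  1.1062e+01]
breakers px [-0.25  0.25] score 0.91 x 0.3 y -0.7 mm
corner px [1. 0.] score 0.99 x 1.0 y 1.5 mm
plain px [-0.5  0. ] score 0.80 x -0.5 y -0.8 mm
```

```bash
python3 -m creep '{"slide":[[0.15,-0.035,0.01],[0,0,-0.02],[-0.2,0.047,-0.02],[-0.2,0.047,-0.02],[-0.2,0.047,-0.02],[0,0,0]],"turn":[0,0,0,0,0,0],"claw":[0.2,0.2,0.2,0.2,0.2,0.2]}' 30; python3 st.py; python3 lean.py;python3 drag.py
```

```text
clock: 17.77
eef_pos: [517.3, 197.5, 297.7]
eef_rot: [3.14, 0.004, 2.906]
wrist_force: [5.9, -3.5, -10.3]
finger_gap: 25.4
finger_force: 30.0
dx 4.9 dy 0.3 dz 21.7 | Fx 6.6 Fy -2.0 Fz -10.3 | My -1.39 grip 30 t 17.77
lean deg 3.5 face x at deck 12.5 n 126
plate tilt [-1.0000e-03  1.0000e-03  1.1099e+01]
breakers px [-0.25  0.25] score 0.91 x 0.3 y -0.7 mm
corner px [1. 0.] score 0.99 x 1.0 y 1.5 mm
plain px [-0.5  0. ] score 0.81 x -0.5 y -0.8 mm
```

```bash
python3 -m creep '{"slide":[[-0.2,0.047,0],[-0.2,0.047,0.01],[-0.2,0.047,0.03],[-0.2,0.047,0.03],[0,0,0]],"turn":[0,0,0,0,0],"claw":[0.2,0.2,0.2,0.2,0.2]}' 30; python3 st.py; python3 lean.py;python3 drag.py
```

```text
clock: 18.5
eef_pos: [509.5, 199.3, 298.9]
eef_rot: [3.14, 0.005, 2.906]
wrist_force: [6.5, -3.8, -6.5]
finger_gap: 25.9
finger_force: 30.0
dx -2.9 dy 0.4 dz 22.9 | Fx 7.2 Fy -2.1 Fz -6.5 | My -1.58 grip 30 t 18.50
lean deg -1.2 face x at deck 11.7 n 135
plate tilt [-1.0000e-03  1.0000e-03  1.1081e+01]
breakers px [-0.25  0.25] score 0.92 x 0.3 y -0.7 mm
corner px [1. 0.] score 0.99 x 1.0 y 1.5 mm
plain px [-0.5  0. ] score 0.80 x -0.5 y -0.8 mm
```

```bash
python3 -m creep '{"slide":[[-0.2,0.047,0.03],[-0.2,0.047,0.04],[-0.1,0.023,0.04],[0,0,0]],"turn":[0,0,0,0],"claw":[0.2,0.2,0.2,0.2]}' 30; python3 st.py; python3 lean.py;python3 drag.py
```

```text
clock: 19.1
eef_pos: [504.5, 200.5, 299.7]
eef_rot: [3.14, 0.005, 2.906]
wrist_force: [5.6, -2.9, -8.4]
finger_gap: 25.5
finger_force: 30.0
dx -8.3 dy 0.3 dz 23.7 | Fx 6.1 Fy -1.5 Fz -8.4 | My -1.55 grip 30 t 19.10
lean deg -3.9 face x at deck 10.9 n 142
plate tilt [-1.0000e-03  1.0000e-03  1.1111e+01]
breakers px [-0.25  0.25] score 0.92 x 0.3 y -0.7 mm
corner px [1. 0.] score 0.99 x 1.0 y 1.5 mm
plain px [-0.5  0. ] score 0.80 x -0.5 y -0.8 mm
```

```bash
python3 -m creep '{"slide":[[0.2,-0.047,0.03],[0.2,-0.047,0.04],[0.2,-0.047,0.05],[0.2,-0.047,0.05],[0,0,0.05],[0,0,0]],"turn":[0,0,0,0,0,0],"claw":[0.2,0.2,0.2,0.2,0.2,0.2]}' 30; python3 st.py; python3 lean.py;python3 drag.py
```

```text
clock: 19.95
eef_pos: [511.3, 199.1, 300.3]
eef_rot: [-3.141, -0.003, 2.906]
wrist_force: [-6.0, 1.5, -9.1]
finger_gap: 25.8
finger_force: 30.0
dx -2.6 dy 0.2 dz 24.3 | Fx -6.2 Fy 0.1 Fz -9.1 | My 1.26 grip 30 t 19.95
lean deg -0.7 face x at deck 11.8 n 141
plate tilt [-1.0000e-03  1.0000e-03  1.1071e+01]
breakers px [-0.25  0.25] score 0.92 x 0.3 y -0.7 mm
corner px [1. 0.] score 0.99 x 1.0 y 1.5 mm
plain px [-0.5  0. ] score 0.80 x -0.5 y -0.8 mm
```

```bash
python3 -m creep '{"slide":[[0.2,-0.047,0.05],[0.2,-0.047,0.05],[0.1,-0.023,0.05],[0,0,0]],"turn":[0,0,0,0],"claw":[0.2,0.2,0.2,0.2]}' 30; python3 st.py; python3 lean.py;python3 drag.py
```

```text
clock: 20.55
eef_pos: [516.2, 197.8, 301.4]
eef_rot: [-3.141, -0.003, 2.906]
wrist_force: [-5.6, 0.4, -11.3]
finger_gap: 25.7
finger_force: 30.0
dx 2.3 dy 0.0 dz 25.4 | Fx -5.6 Fy -0.9 Fz -11.3 | My 1.40 grip 30 t 20.55
lean deg 3.7 face x at deck 11.4 n 131
plate tilt [-1.0000e-03  1.0000e-03  1.1088e+01]
breakers px [-0.25  0.25] score 0.91 x 0.3 y -0.7 mm
corner px [1. 0.] score 0.99 x 1.0 y 1.5 mm
plain px [-0.5  0. ] score 0.81 x -0.5 y -0.8 mm
```

```bash
python3 -m creep '{"slide":[[-0.1,0.023,0.05],[-0.1,0.023,0.05],[-0.1,0.023,0.03],[0,0,0]],"turn":[0,0,0,0],"claw":[0.2,0.2,0.2,0.2]}' 30; python3 st.py; python3 lean.py;python3 drag.py
```

```text
clock: 21.15
eef_pos: [514.2, 198.4, 305.3]
eef_rot: [3.14, 0.003, 2.906]
wrist_force: [0.3, -0.1, -0.2]
finger_gap: 25.3
finger_force: 30.0
dx 1.4 dy 0.5 dz 29.3 | Fx 0.3 Fy -0.0 Fz -0.2 | My 0.05 grip 30 t 21.15
lean deg 2.1 face x at deck 12.1 n 126
plate tilt [-0.0000e+00  1.0000e-03  1.1051e+01]
breakers px [-0.25  0.25] score 0.92 x 0.3 y -0.7 mm
corner px [1. 0.] score 0.99 x 1.0 y 1.5 mm
plain px [-0.5  0. ] score 0.81 x -0.5 y -0.8 mm
```

The relay is free: forces are near zero, the rise is about 16 mm, and the plate is flat and in place. I lift it and carry it over.

```bash
python3 -m creep '{"slide":[[0,0,0.3],[0,0,0.7],[0,0,1.5],[0,0,2],[0,0,2],[0,0,1],[0,0,0]],"turn":[0,0,0,0,0,0,0],"claw":[0.2,0.2,0.2,0.2,0.2,0.2,0.2]}' 40
python3 -m creep '{"slide":[[0,-2.5,0],[0,-4.5,0],[0,-5.5,0],[0,-6,0],[0,-6,0],[0,-6,0],[0,-5.5,0],[0,-4,0]],"turn":[0,0,0,0,0,0,0,0],"claw":[0.2,0.2,0.2,0.2,0.2,0.2,0.2,0.2]}' 40
python3 -m creep '{"slide":[[0,0,0],[0,0,0],[0,0,0]],"turn":[0,0,0],"claw":[0.2,0.2,0.2]}' 40
python3 drag.py
python3 - <<'E'
from h import *
f=np.load("top0.npz");P=cloud("top",np.ones(f["d"].shape,bool),f["d"])
m=(abs(P[:,0]-515)<110)&(abs(P[:,1]+201)<85)&(P[:,2]>22)&(P[:,2]<35)&~((P[:,0]>610))
print(cv2.minAreaRect(P[m][:,:2].astype(np.float32)))
im,d=manip.camera('scene');save('s4',im)
E
```

```text
clock: 22.12
eef_pos: [513.7, 198.3, 379.3]
eef_rot: [3.141, 0.001, 2.906]
wrist_force: [-0.0, 0.2, -0.5]
finger_gap: 25.6
finger_force: 40.0
clock: 23.12
eef_pos: [513.3, -203.9, 377.7]
eef_rot: [3.141, -0.001, 2.905]
wrist_force: [0.4, -0.5, -1.1]
finger_gap: 25.3
finger_force: 40.0
clock: 23.5
eef_pos: [513.8, -200.8, 378.4]
eef_rot: [3.141, -0.0, 2.907]
wrist_force: [-0.3, 0.3, -0.1]
finger_gap: 25.5
finger_force: 40.0
breakers px [-0.25  0.25] score 0.98 x 0.3 y -0.7 mm
corner px [1. 0.] score 0.99 x 1.0 y 1.5 mm
plain px [-0.5  -0.25] score 0.98 x -1.1 y -0.4 mm
((514.5460815429688, -200.15228271484375), (131.0035400390625, 192.7473907470703), 80.0478286743164)
```

View pics/s4.png

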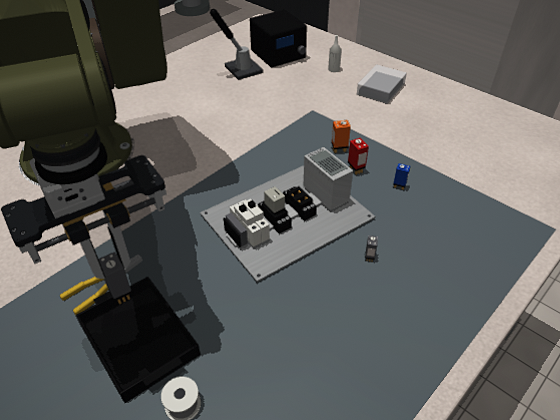

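The relay is held over the tray (relay at about (110,265)), and the plate holds the pale relay at (275,200) and the empty socket at (300,200). Now I lower it.

```bash
python3 -m creep '{"slide":[[0,0,-2.5],[0,0,-3],[0,0,-3],[0,0,-1.7],[0,0,-0.7],[0,0,-0.3],[0,0,0]],"turn":[0,0,0,0,0,0,0],"claw":[0.2,0.2,0.2,0.2,0.2,0.2,0.2]}' 40
python3 -m creep '{"slide":[[0,0,-0.2],[0,0,-0.1],[0,0,0]],"turn":[0,0,0],"claw":[0.2,0.2,0.2]}' 40
```

```text
clock: 24.48
eef_pos: [513.9, -201.7, 267.1]
eef_rot: [-3.141, 0.001, 2.906]
wrist_force: [0.0, -0.1, -0.6]
finger_gap: 25.9
finger_force: 40.0
clock: 24.85
eef_pos: [514.1, -201.9, 265.7]
eef_rot: [-3.141, 0.003, 2.906]
wrist_force: [-3.9, 2.2, 15.8]
finger_gap: 25.9
finger_force: 40.0
```

```bash
python3 -m creep '{"slide":[[0,0,0.05],[0,0,0],[0,0,0]],"turn":[0,0,0],"claw":[0.2,0.2,0.2]}' 4
python3 -m creep '{"slide":[[0,0,0],[0,0,0],[0,0,0],[0,0,0]],"turn":[0,0,0,0],"claw":[0.28,0.31,0.4,0.45]}' 4
python3 -m creep '{"slide":[[0,0,1.5],[0,0,3],[0,0,4],[0,0,4],[0,0,0],[0,0,0]],"turn":[0,0,0,0,0,0],"claw":[0.45,0.45,0.45,0.45,0.45,0.45]}' 4
python3 - <<'E'
from h import *
im,d=manip.camera('scene')
save('s5',cv2.resize(im[230:420,40:240],None,fx=3,fy=3))
P=cloud("scene",np.ones(d.shape,bool),d)
for q in ("pliers","solder_spool","timer"):
    for r in manip.cut_out(q,"scene")[:3]: print(q,r["score"],r["position"],np.median(cloud("scene",r["mask"],d),0).round())
E
```

```text
clock: 25.22
eef_pos: [513.9, -201.9, 265.3]
eef_rot: [-3.141, 0.002, 2.906]
wrist_force: [-1.3, -0.1, 6.3]
finger_gap: 26.1
finger_force: 4.0
clock: 25.72
eef_pos: [513.7, -201.7, 264.0]
eef_rot: [3.142, -0.0, 2.906]
wrist_force: [0.3, 0.2, -0.8]
finger_gap: 41.7
finger_force: 0.0
clock: 26.48
eef_pos: [513.5, -201.6, 388.8]
eef_rot: [3.142, -0.0, 2.906]
wrist_force: [0.9, 0.9, 0.3]
finger_gap: 41.9
finger_force: 0.0
pliers 0.91 [100.4, 280.6] [ 378. -184.   10.]
solder_spool 0.69 [181.0, 398.8] [ 656. -224.   36.]
timer 0.79 [129.8, 319.8] [ 522. -205.   68.]
timer 0.79 [356.6, 152.4] [520. 374.  52.]
timer 0.78 [399.1, 173.8] [616. 392.  38.]
```

View pics/s5.png

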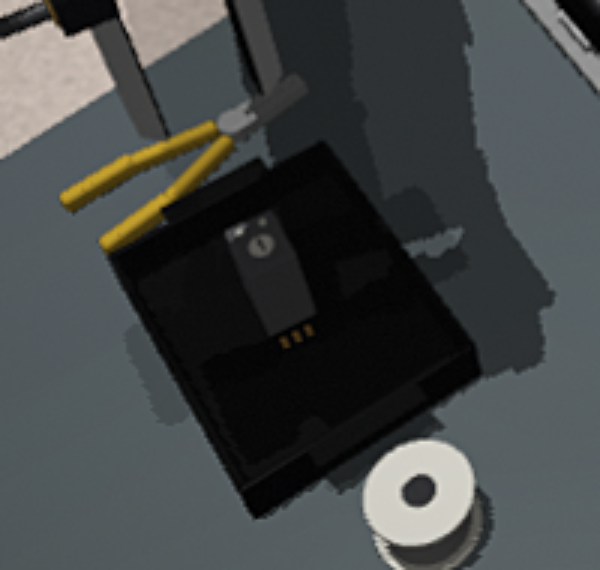

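The relay stands on its blades in the middle of the tray at (265,275), with the pliers, spool and plate where they were and the gripper clear. Handing in.

```bash
python3 drag.py; python3 -c "from cell import manip; print(manip.sign_off())"
```

```text
breakers px [-0.25  0.25] score 0.98 x 0.3 y -0.7 mm
corner px [1. 0.] score 0.99 x 1.0 y 1.5 mm
plain px [-0.5  -0.25] score 0.98 x -1.1 y -0.4 mm
the job is handed in; nothing more can be done
None
```

The timer relay is out of its socket and standing in the black tray, and the job is handed in (no verdict came back); the plate was dragged about 4.5 mm on the way but ended within about 2 mm of its start, and the short relay, pliers and spool stayed put.

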